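Pull the blind plug from the stage bore

TASK

The square blind plug has to come out of the black stage block. Take the blue-handled puller rod from its holder, feel gently for the thread in the plug's brass insert and screw the rod in clockwise until its collar is down on the plug. Then draw the plug straight up out of the bore and stand it, with the rod still in it, upright in the middle of the white tray and let go; never force anything, and leave the wafer case, jar and screwdriver alone.

Things in the scene. Friction and masses are not known exactly. Their poses are not given: they have to be found in the camera images.
- rod_grip (a point): the puller rod's blue square handle, 20 x 20 mm, 46 mm tall: this point is its centre, 47.2 mm above the collar's underside and 73 mm above the rod's tip. z points up along the rod, x along its cross pin; a white bar on the handle's top also runs along x. The rod (96 mm tall, 0.18 kg) stands upright, its collar on the holder's top
- rod_collar (a point): centre of the underside of the rod's steel collar (40 mm across, 6 mm thick); a 14 mm neck, 18 mm long, joins it to the handle. Below it is the 11 mm shank, 25.8 mm long, its last 9 mm tapered to a 4 mm tip. A round 5 mm cross pin, 27 mm long overall, goes through the shank along x, 12.8 mm below the collar
- plug_top (a point): centre of the plug's flat top face, at the start flush with the stage's top, 50 mm above the table. In it is a brass insert with a 14 mm square centre hole and two opposite slots, 8.6 mm wide, that let the cross pin through (free about 7 degrees either way). The slots lie up to 43 degrees either side of the plug's x axis, the angle not given: feel for them by turning under light pressure, or look
- plug_thread (a point): point on the plug's axis 9 mm below its top, where the pin first lands: with the pin on the brass the collar is 15 mm above the top; in the slots the pin drops 11.5 mm, to a collar 4 mm up. Turning clockwise (from above) winds it down 5 mm per rad: collar down at about 0.8 rad, tight against metal at about 1.1 rad. The insert slips round in the plug above 0.18 N m
- plug: aluminium blind plug, 46 mm square, 36 mm tall, about 0.2 to 0.4 kg; origin at the centre of its underside, z up along its axis. Sits in the stage's bore with 1 mm play on each side, held by two sprung rubber pads: it takes some 11 to 15 N plus its weight to draw it the first 30 mm
- stage: black stage block fixed to the table, 160 x 160 x 50 mm, with the square 48 mm bore, 36 mm deep, at its centre; origin at the centre of its underside. A white dash on its top marks its +x side, which is also the plug's +x side
- holder: grey fixed block 90 x 90 x 34 mm in which the rod stands, through a 33 mm hole in the middle; origin at the centre of its underside
- tray: white fixed tray 140 x 140 mm, 22 mm high, 4 mm walls, floor 4 mm above the table; origin at the centre of its underside
- wafer_case: clear round wafer case, 80 mm across, 22 mm high, a bystander; origin at the centre of its underside
- jar: small amber jar, 48 mm across, 60 mm high, a bystander; origin at the centre of its underside
- driver: red-handled screwdriver, 150 mm long, lying along its x axis, a bystander; origin in the middle of it, underneath
- rod: the same puller rod; origin at its tip, z up, x along the cross pin
There are look-alikes about, which are no part of the job. What is meant by the tray is not green, and is the smaller of those in its own colour. Of the things like the rod, leave any that is pink; of the rest the smaller one is meant.

How it is judged:
By the outcome, as a careful person would: the job done as asked, in the order asked, and still so for the second after the job is handed in, with the robot touching nothing.
It also fails if it takes over 72 s, if anything falls off the work surface, if the arm or the gripper's body presses on something with over 40 N, if the wrist force passes 120 N, or if a joint passes its speed limit or range.

ROBOT

A 6-joint arm with a two-finger parallel gripper is mounted at the origin on the work surface. World frame = base frame: x ahead of the robot, y to its left, z up, the work surface at z = 0. Lengths are in m, angles in degrees, forces in N, time in s.
With the tool pointing down it reaches from about 0.4 to 0.825 m from the base axis. Payload 7 kg.
Tool frame: the origin (TCP) lies midway between the tips of the shut fingers; the grasp point (between the pads) lies 19 mm behind it; z points along the fingers, y is the direction in which the jaws open and shut (so a half turn about z gives the same grasp; the last joint's range is limited). The gripper opens to 88 mm and grips with 3 to 60 N. Pads are 19 mm wide; open, the fingers measure 130 mm over their backs; the gripper's body (78 mm by 193 mm) begins 47 mm behind the grasp point.
Start: joints at [-47.149, 20.546, 0.682, 0, -70.136, -16.507], TCP at [0.3, -0.605, 0.227] pointing down, gripper open.
Joint ranges: [-176.03, 176.03], [-82.01, 121.73], [-58.28, 71.71], [-173.87, 95.51], [-174.79, -0.11], [-173.66, 173.66]. Speed limits (degrees/s): [136.94, 136.94, 172.46, 180, 180, 180].

INTERFACE

Orientations are given as a 3x3 rotation matrix whose columns are the frame's x, y, z axes.
In Python, from rig import robot gives the robot as it stands. Calls block until the motion is done:
- robot.goto(position, orientation): joint-space move of the TCP to a pose.
- robot.servo_line(position, ori=None, speed=0.15): straight line of the TCP; ori=None keeps the orientation; speed is the mean speed in m/s.
- robot.movej(angles): joint-space move.
- robot.move_gripper(opening): opening from 0.0 (shut) to 1.0 (fully open); the grip force is fixed at half the most; returns when the fingers have stopped.
- robot.dwell(seconds).
- robot.ik(position, orientation): joint angles nearest the present ones, or None.
- robot.grab_frame(name): name is "side" or "top"; returns (picture, depth): 480x640x3 uint8, red, green, blue; 480x640 float32, m along the optical axis (not along the pixel's ray), 0 where there is no reading.
- robot.camera_info(name): a dict with "vfov" (degrees; the focal length in pixels is half the picture's height over the tangent of half this angle, whatever the lens; pixels are square), "cx", "cy" (the principal point, pixels), "k1" (the pictures are not rectified: a ray, as slopes to the right and down, at radius r is drawn at 1 + k1 r^2 times it, then the intrinsics apply), "view" (4x4, takes a point from world to camera coordinates). Camera axes: x right, y down, z forward; pixel columns grow to the right and rows downward; lengths in m; the calibration is good to about 2 mm. A picture is of the moment at which its call begins. camera_info takes no time and is no camera call.
A pose or a line that the arm cannot do raises robot.Unreachable and nothing moves.
- robot.job_done(): hands the job in, once; it reports no verdict.
Readings, each from a call of its own:
- robot.read_t(): time.
- robot.read_qpos(): joint angles.
- robot.read_qvel(): joint speeds.
- robot.read_effort(): joint torques, N m.
- robot.read_position(): TCP position.
- robot.read_tcp_rot(): TCP orientation.
- robot.read_force(): force on the tool from outside, world axes, zero at the start.
- robot.read_ft_torque(): the same for the moment, N m.
- robot.read_grip_width(): opening from 0.0 (shut) to 1.0 (fully open).
Only numpy, scipy, OpenCV 4.12 (cv2) and the standard library are available. Lean on these libraries where they do the work, as an engineer would, in place of code of your own. Each camera call takes 0.05 s, during which the arm holds its last target. There are 200 camera calls.

## Working session

There is one attempt and no reset: what is moved stays moved. The work goes in short steps, each a Python script; the robot and the scene stay as the last script left them, time stands still between calls to the robot, and variables do not carry over. Pictures are saved under pics/ and viewed, about 8 in all and at most 12, crops included, and the job is handed in when it is done.

```bash
ls; mkdir -p pics; cat > h.py <<'E'
import numpy as np, cv2
from rig import robot
def snap(n,name=None):
    im,d=robot.grab_frame(n); 
    if name: cv2.imwrite(f'pics/{name}.png',im[:,:,::-1])
    return im,d
def K(n):
    c=robot.camera_info(n); f=240/np.tan(np.radians(c['vfov'])/2); return c,f,np.array(c['view'])
def slopes(n,u,v):
    c,f,V=K(n); d=np.array([(u-c['cx'])/f,(v-c['cy'])/f]); s=d.copy()
    for _ in range(30): s=d/(1+c['k1']*(s@s))
    return s,V
def onplane(n,u,v,z):
    s,V=slopes(n,u,v); R=V[:3,:3]; o=-R.T@V[:3,3]; r=R.T@np.array([s[0],s[1],1]); return o+r*(z-o[2])/r[2]
def depthpt(n,u,v,d):
    s,V=slopes(n,u,v); return V[:3,:3].T@(np.array([s[0],s[1],1])*d-V[:3,3])
def pix(n,p):
    c,f,V=K(n); q=V[:3,:3]@np.array(p)+V[:3,3]; s=q[:2]/q[2]; s=s*(1+c['k1']*(s@s)); return s*f+[c['cx'],c['cy']]
def down(a):  # tool pointing down, tool y (jaw) axis at angle a deg in world
    a=np.radians(a); y=np.array([np.cos(a),np.sin(a),0]); z=np.array([0,0,-1.]); return np.c_[np.cross(y,z),y,z]
E
python3 - <<'E'
from h import *
for n in('top','side'):
    snap(n,n+'0'); c,f,V=K(n); print(n,c,f,-V[:3,:3].T@V[:3,3])
print(robot.read_t(),robot.read_tcp_rot(),robot.read_force())
E
```

```text
pics
top {'vfov': 44.11484933772893, 'cx': 321.68434058873913, 'cy': 236.7819651952149, 'k1': -0.09237379102611619, 'view': array([[ 0.00634412, -0.99997168,  0.00404892, -0.08443714],
       [-0.99646319, -0.00666103, -0.08376598,  0.53833288],
       [ 0.08379058, -0.00350318, -0.99647723,  1.26081805],
       [ 0.        ,  0.        ,  0.        ,  1.        ]])} 592.3109853455879 [ 0.43131991 -0.07643202  1.30181234]
side {'vfov': 50.49381294802076, 'cx': 320.5786203912402, 'cy': 239.5499590502085, 'k1': -0.041316727150803464, 'view': array([[-0.98972902, -0.1427405 ,  0.0078496 ,  0.53087631],
       [-0.0938578 ,  0.6074087 , -0.78882532,  0.13590619],
       [ 0.10782941, -0.78146006, -0.61456732,  1.09807406],
       [ 0.        ,  0.        ,  0.        ,  1.        ]])} 508.9440356782208 [0.41977486 0.85132797 0.77787951]
0.1 [[-8.96184939e-01 -4.43680008e-01 -7.79018555e-04]
 [-4.43680671e-01  8.96184044e-01  1.27337246e-03]
 [ 1.33174097e-04  1.48681269e-03 -9.99998886e-01]] [-0.04537877  0.81649267  0.76024442]
```

View pics/top0.png

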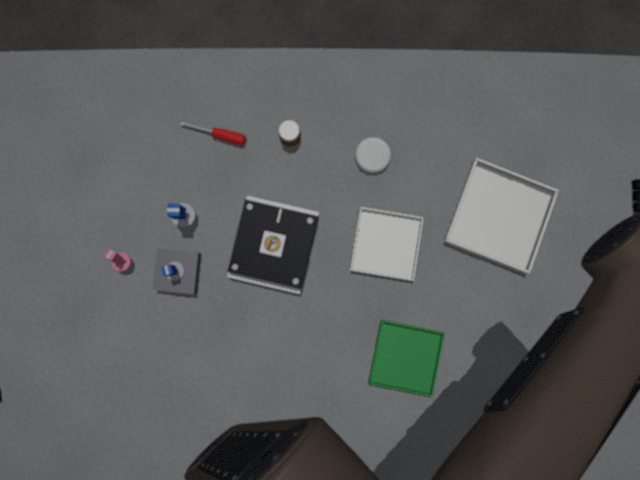

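View pics/side0.png

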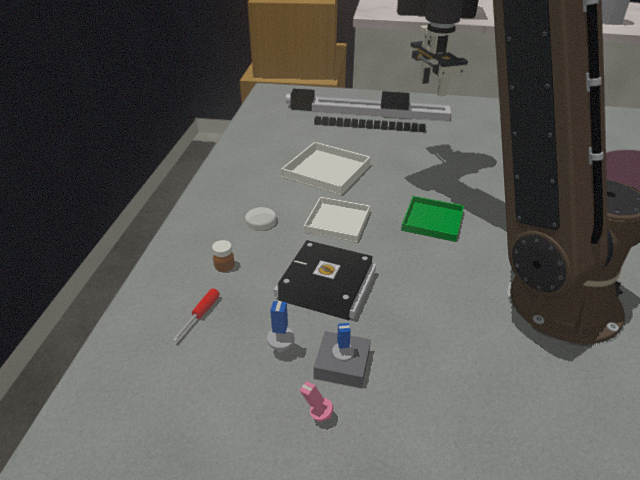

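Top view: the rod candidates are the small blue one in the grey holder (171,271), the larger blue one (177,211) and the pink one (118,260). I choose the one in the holder. The tray candidates are white small (387,244), white large (500,217) and green (407,358), and I choose the small white one. The plug is at (272,243), and the white dash at (280,215) points to image-up. Next, close crops.

```bash
python3 - <<'E'
from h import *
a=cv2.imread('pics/top0.png'); b=cv2.imread('pics/side0.png')
def c(im,x,y,w,h,s): return cv2.resize(im[y:y+h,x:x+w],None,fx=s,fy=s,interpolation=cv2.INTER_CUBIC)
t=np.hstack([c(a,145,240,60,60,6.5),c(a,242,213,60,60,6.5)])
u=np.hstack([c(b,310,315,65,50,6),c(b,295,250,65,50,6)])
cv2.imwrite('pics/crop1.png',np.vstack([t,cv2.resize(u,(780,210 if 0 else 205))]) if 0 else np.vstack([t[:,:780],u[:,:780][:210+90]])[:600] if t.shape[1]==u.shape[1] else t)
# measurements
im,d=snap('top'); hsv=cv2.cvtColor(im,cv2.COLOR_RGB2HSV)
R=lambda p:np.round(p,4)
g=cv2.cvtColor(im,cv2.COLOR_RGB2GRAY)
def rect(mask,z,name):
    cs,_=cv2.findContours(mask.astype(np.uint8),cv2.RETR_EXTERNAL,cv2.CHAIN_APPROX_NONE)
    k=max(cs,key=cv2.contourArea); box=cv2.boxPoints(cv2.minAreaRect(k)); P=np.array([onplane('top',*q,z) for q in box])
    e=P[1]-P[0]; f=P[2]-P[1]; print(name,R(P.mean(0)),'sides',R([np.linalg.norm(e),np.linalg.norm(f)]),'ang',np.degrees([np.arctan2(e[1],e[0]),np.arctan2(f[1],f[0])]).round(1), 'pix',box.mean(0).round(1))
def sub(x,y,w,h):
    m=np.zeros(g.shape,bool); m[y:y+h,x:x+w]=1; return m
rect((g>150)&sub(340,195,95,95),.022,'tray')
rect((g<50)&sub(225,190,100,110),.05,'stage')
rect((g>120)&(sub(255,228,35,32)),.05,'plug')
rect((g>120)&(sub(270,205,18,20)),.05,'dash')
hm=(g<95)&sub(150,244,54,55)&(hsv[:,:,1]<60)
rect(hm,.034,'holder'); 
bl=(hsv[:,:,0]>100)&(hsv[:,:,0]<130)&(hsv[:,:,1]>120)
rect(bl&sub(150,255,40,30),.104,'blue')
print('heights',[ (n,R(depthpt('top',u,v,d[v,u]))) for n,u,v in[('rodtop',168,268),('bigrod',174,208),('holder',160,290),('stage',255,225),('tray floor',387,244),('trayrim',353,240)]])
E
```

```text
tray [ 0.522  -0.2201  0.022 ] sides [0.1296 0.1374] ang [ -9.3 -99.1] pix [385.7 245.1]
stage [0.5205 0.0218 0.05  ] sides [0.1549 0.1618] ang [ -12.4 -103.1] pix [273.3 244.2]
plug [0.5218 0.0238 0.05  ] sides [0.0469 0.047 ] ang [ -13.2 -103.7] pix [272.3 243.4]
dash [0.6007 0.0095 0.05  ] sides [0.032  0.0064] ang [ -89.6 -179.3] pix [279.5 206.5]
holder [0.4578 0.2286 0.034 ] sides [0.0993 0.0978] ang [ -4. -95.] pix [177.4 273.1]
blue [0.4642 0.2226 0.104 ] sides [0.0144 0.0203] ang [ -75.6 -164.5] pix [172.1 269.1]
heights [('rodtop', array([0.4663, 0.2308, 0.1056])), ('bigrod', array([0.5861, 0.2164, 0.1273])), ('holder', array([0.421 , 0.2643, 0.0379])), ('stage', array([0.5607, 0.061 , 0.0509])), ('tray floor', array([ 0.5254, -0.2247,  0.0044])), ('trayrim', array([ 0.5341, -0.1501,  0.0007]))]
```

View pics/crop1.png

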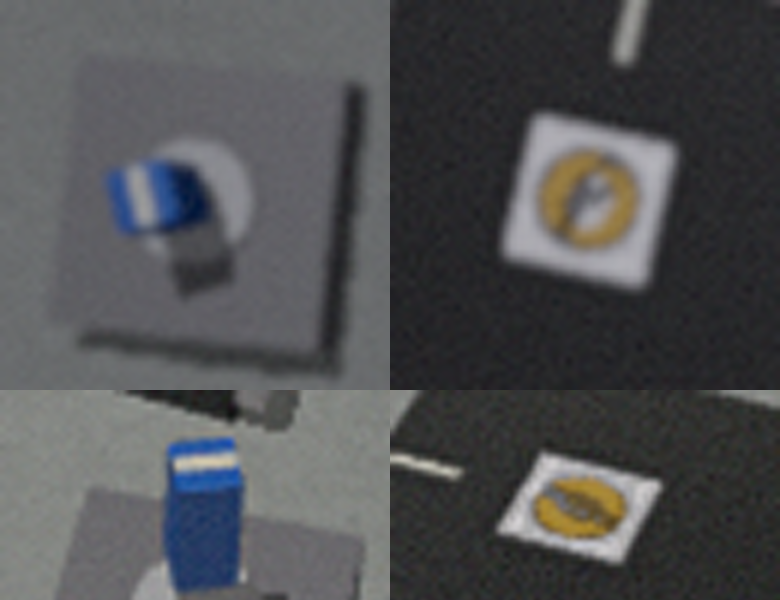

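The crop confirms the small blue rod in the grey holder, with its bar near world +x (+13°). The plug slots run lower-left to upper-right in the top view, at about -25° world. Next I refine with both views.

```bash
python3 - <<'E'
from h import *
R=lambda p:np.round(p,4)
def sub(g,x,y,w,h):
    m=np.zeros(g.shape,bool); m[y:y+h,x:x+w]=1; return m
reg={'top':dict(bar=(155,258,24,25),plug=(255,228,35,32),tray=(340,195,95,95)),'side':dict(bar=(333,318,22,14),plug=(308,254,38,32),tray=(298,193,78,52))}
for n in('top','side'):
    ims=[snap(n)[0].astype(float) for _ in range(4)]; im=np.mean(ims,0).astype(np.uint8)
    hsv=cv2.cvtColor(im,cv2.COLOR_RGB2HSV); g=cv2.cvtColor(im,cv2.COLOR_RGB2GRAY)
    for k,z in(('bar',.1042),('plug',.05),('tray',.022)):
        m=sub(g,*reg[n][k])
        if k=='bar': m&=(g>130)&(hsv[:,:,1]<110)&(im[:,:,0]>120)
        else: m&=g>(115 if k=='plug' else 130)
        cs,_=cv2.findContours(m.astype(np.uint8),cv2.RETR_EXTERNAL,cv2.CHAIN_APPROX_NONE)
        c=max(cs,key=cv2.contourArea)
        P=np.array([onplane(n,*q[0],z)[:2] for q in c]).astype(np.float32)
        r=cv2.minAreaRect(P); print(n,k,R(r[0]),R(r[1]),round(r[2],1), 'area px',m.sum())
        if k=='plug': pc=np.array(r[0])
    # polar sampling of brass
    ang=np.arange(-90,270,10); out=[]
    f=g.astype(np.float32)
    for rr in (.0095,.0115):
        vals=[]
        for a in ang:
            p=pix(n,[pc[0]+rr*np.cos(np.radians(a)),pc[1]+rr*np.sin(np.radians(a)),.05])
            vals.append(int(cv2.remap(f,np.float32([[p[0]]]),np.float32([[p[1]]]),cv2.INTER_LINEAR)[0,0]))
        print(n,rr,list(zip(ang.tolist(),vals)))
E
```

```text
top bar [0.4754 0.2151] [0.0149 0.0067] 57.4 area px 39
top plug [0.5219 0.0242] [0.0471 0.0473] 77.4 area px 434
top tray [ 0.5264 -0.2221] [0.1408 0.1406] 80.9 area px 4033
top 0.0095 [(-90, 128), (-80, 123), (-70, 118), (-60, 115), (-50, 117), (-40, 122), (-30, 122), (-20, 117), (-10, 113), (0, 108), (10, 108), (20, 109), (30, 112), (40, 117), (50, 120), (60, 121), (70, 120), (80, 116), (90, 111), (100, 106), (110, 104), (120, 98), (130, 90), (140, 93), (150, 111), (160, 130), (170, 141), (180, 144), (190, 142), (200, 139), (210, 136), (220, 133), (230, 132), (240, 131), (250, 132), (260, 132)]
top 0.0115 [(-90, 124), (-80, 123), (-70, 120), (-60, 118), (-50, 116), (-40, 114), (-30, 111), (-20, 104), (-10, 107), (0, 114), (10, 119), (20, 119), (30, 121), (40, 123), (50, 124), (60, 123), (70, 123), (80, 121), (90, 118), (100, 117), (110, 116), (120, 109), (130, 92), (140, 90), (150, 104), (160, 119), (170, 127), (180, 128), (190, 128), (200, 128), (210, 126), (220, 126), (230, 125), (240, 124), (250, 124), (260, 125)]
side bar [0.4626 0.2316] [0.0375 0.0313] 7.1 area px 165
side pl
[... 271 characters left out ...]
32), (40, 132), (50, 135), (60, 134), (70, 132), (80, 129), (90, 127), (100, 124), (110, 120), (120, 116), (130, 101), (140, 93), (150, 88), (160, 88), (170, 97), (180, 113), (190, 124), (200, 125), (210, 126), (220, 129), (230, 133), (240, 132), (250, 131), (260, 129)]
side 0.0115 [(-90, 133), (-80, 130), (-70, 128), (-60, 120), (-50, 104), (-40, 99), (-30, 102), (-20, 107), (-10, 120), (0, 129), (10, 133), (20, 132), (30, 133), (40, 135), (50, 134), (60, 134), (70, 136), (80, 134), (90, 132), (100, 130), (110, 127), (120, 123), (130, 103), (140, 92), (150, 85), (160, 90), (170, 109), (180, 124), (190, 134), (200, 134), (210, 133), (220, 133), (230, 134), (240, 133), (250, 133), (260, 135)]
```

```bash
python3 - <<'E'
from h import *
R=lambda p:np.round(p,4)
for n,f,(x,y,w,h) in(('top','top0',(155,258,24,25)),('side','side0',(333,318,22,32))):
    im=cv2.imread(f'pics/{f}.png')[:,:,::-1].copy(); hsv=cv2.cvtColor(im,cv2.COLOR_RGB2HSV)
    b=np.zeros(im.shape[:2],np.uint8); s=(slice(y,y+h),slice(x,x+w))
    b[s]=((hsv[s][:,:,0]>100)&(hsv[s][:,:,0]<130)&(hsv[s][:,:,1]>110)&(hsv[s][:,:,2]>115))
    hull=cv2.convexHull(np.argwhere(b)[:,::-1].astype(np.int32))
    hm=cv2.fillConvexPoly(np.zeros_like(b),hull,1)
    print(n,'bright-blue px',b.sum(),'hull',hull[:,0].tolist())
    bar=(hm>0)&(hsv[:,:,1]<100)&(hsv[:,:,2]>110)
    v,u=np.nonzero(bar); P=np.array([onplane(n,a,c,.1042) for a,c in zip(u,v)]); print(len(u),'bar',u.mean(),v.mean(),R(P.mean(0)))
    e=np.linalg.eigh(np.cov(P[:,:2].T))[1][:,1]; print('ang',np.degrees(np.arctan(e[1]/e[0])))
print(R(onplane('top',166.7,270.3,.1042)),R(onplane('side',344.5,327.2,.1042)))
E
```

```text
top bright-blue px 45 hull [[171, 273], [164, 275], [163, 274], [162, 271], [162, 267], [163, 266], [168, 265], [170, 265], [171, 270]]
37 bar 166.32432432432432 269.6216216216216 [0.463  0.2345 0.1042]
ang 14.844336485776402
side bright-blue px 61 hull [[349, 330], [347, 331], [339, 331], [338, 325], [338, 324], [343, 323], [348, 323], [349, 328]]
32 bar 343.75 326.4375 [0.4617 0.236  0.1042]
ang 17.400027483689666
[0.4616 0.2337 0.1042] [0.4602 0.2376 0.1042]
```

```bash
python3 - <<'E'
from h import *
np.set_printoptions(precision=1,suppress=True)
for off in (90,-90,0,180):
    for nm,p,angs in(('rod',[.462,.235,.063],[15]),('plug',[.5212,.0254,.09],[15,-15,-32,-60,-95,-120]),('tray',[.5264,-.2221,.07],[-80,-95,-120])):
        for a in angs:
            q=robot.ik(p,down(a+off)); print(off,nm,a,None if q is None else np.array(q)[[0,3,4,5]])
E
```

```text
90 rod 15 [  48.7   -0.   -43.4 -123.7]
90 plug 15 [ 24.4   0.  -47.3 -99.4]
90 plug -15 [  24.4    0.   -47.3 -129.4]
90 plug -32 [  24.4    0.   -47.3 -146.4]
90 plug -60 None
90 plug -95 [ 24.4   0.  -47.3 150.6]
90 plug -120 [ 24.4   0.  -47.3 125.6]
90 tray -80 [  -3.3    0.   -46.7 -166.7]
90 tray -95 None
90 tray -120 [ -3.3   0.  -46.7 153.3]
-90 rod 15 [ 48.7   0.  -43.4  56.3]
-90 plug 15 [ 24.4   0.  -47.3  80.6]
-90 plug -15 [ 24.4   0.  -47.3  50.6]
-90 plug -32 [ 24.4   0.  -47.3  33.6]
-90 plug -60 [ 24.4   0.  -47.3   5.6]
-90 plug -95 [ 24.4   0.  -47.3 -29.4]
-90 plug -120 [ 24.4   0.  -47.3 -54.4]
-90 tray -80 [ -3.3   0.  -46.7  13.3]
-90 tray -95 [ -3.3   0.  -46.7  -1.7]
-90 tray -120 [ -3.3   0.  -46.7 -26.7]
0 rod 15 [ 48.7   0.  -43.4 146.3]
0 plug 15 [ 24.4   0.  -47.3 170.6]
0 plug -15 [ 24.4   0.  -47.3 140.6]
0 plug -32 [ 24.4   0.  -47.3 123.6]
0 plug -60 [ 24.4   0.  -47.3  95.6]
0 plug -95 [ 24.4   0.  -47.3  60.6]
0 plug -120 [ 24.4   0.  -47.3  35.6]
0 tray -80 [ -3.3   0.  -46.7 103.3]
0 tray -95 [ -3.3   0.  -46.7  88.3]
0 tray -120 [ -3.3   0.  -46.7  63.3]
180 rod 15 [ 48.7   0.  -43.4 -33.7]
180 plug 15 [ 24.4   0.  -47.3  -9.4]
180 plug -15 [ 24.4   0.  -47.3 -39.4]
180 plug -32 [ 24.4   0.  -47.3 -56.4]
180 plug -60 [ 24.4   0.  -47.3 -84.4]
180 plug -95 [  24.4    0.   -47.3 -119.4]
180 plug -120 [  24.4    0.   -47.3 -144.4]
180 tray -80 [ -3.3   0.  -46.7 -76.7]
180 tray -95 [ -3.3   0.  -46.7 -91.7]
180 tray -120 [  -3.3    0.   -46.7 -116.7]
```

```bash
python3 - <<'E'
from h import *
np.set_printoptions(precision=4,suppress=True)
o=down(15-90)
robot.goto([.462,.235,.2],o); print(robot.read_t())
robot.servo_line([.462,.235,.064],speed=.12); print(robot.read_position(),robot.read_force(),robot.read_grip_width())
F0=np.array(robot.read_force())
robot.move_gripper(0.0); print('w mm',robot.read_grip_width()*88,robot.read_force(),robot.read_ft_torque(),robot.read_t())
robot.servo_line([.462,.235,.16],speed=.1); robot.dwell(.2); print(robot.read_force(),robot.read_ft_torque(),robot.read_t())
snap('top','t1'); snap('side','s1')
a=cv2.imread('pics/t1.png'); b=cv2.imread('pics/s1.png')
u,v=pix('side',[.462,.235,.13]).astype(int); u2,v2=pix('top',[.462,.235,.13]).astype(int)
c=lambda im,u,v:cv2.resize(im[v-50:v+50,u-50:u+50],None,fx=4,fy=4,interpolation=cv2.INTER_CUBIC)
cv2.imwrite('pics/c1.png',np.hstack([c(a,u2,v2),c(b,u,v)]))
E
```

```text
3.55
[0.4624 0.2354 0.0646] [-0.8893  0.1843 -0.578 ] 0.9989641624324782
w mm 19.745975233678873 [ 0.2095  1.2053 -1.262 ] [-0.0746  0.1116  0.0032] 5.9
[ 0.1345  0.3517 -1.9493] [-0.142   0.0675  0.0245] 7.2083
```

View pics/c1.png

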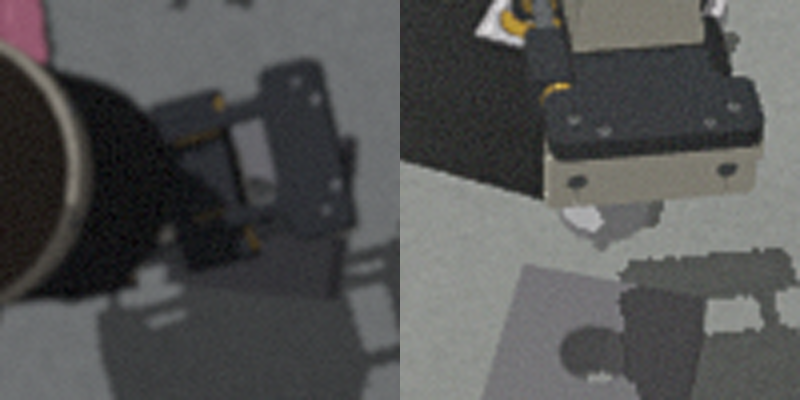

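The rod is held: jaws read 19.7 mm and the weight went onto the wrist. Next I move over the plug and feel down.

```bash
cat >> h.py <<'E'
np.set_printoptions(precision=4,suppress=True)
DZ=.0306
def F(n=4):
    r=[]
    for _ in range(n): r.append(np.r_[robot.read_force(),robot.read_ft_torque()]); robot.dwell(.01)
    return np.mean(r,0)
def rodpose(x,y,h,a): return [x,y,.05+h+DZ],down(a-90)
def go(x,y,h,a,sp=.05): p,o=rodpose(x,y,h,a); robot.servo_line(p,o,speed=sp)
def lower(x,y,h0,h1,a,step=.001,lim=4,F0=None,v=True):
    h=h0
    while h>h1+1e-6:
        h=max(h-step,h1); go(x,y,h,a,.02); f=F(2)-F0
        if v: print('h %.1f z %.4f'%(h*1e3,robot.read_position()[2]-.05-DZ),f.round(2))
        if abs(f[2])>lim or np.hypot(f[0],f[1])>lim: return h,f,True
    return h,f,False
E
python3 - <<'E'
from h import *
x,y=.5212,.0254
p,o=rodpose(x,y,.06,-32)
robot.goto(p,o); go(x,y,.030,-32,.08); robot.dwell(.15); F0=F(8); np.save('F0.npy',F0); print(F0,robot.read_t(),robot.read_position())
h,f,c=lower(x,y,.030,.016,-32,step=.002,F0=F0)
print(c,robot.read_t())
E
```

```text
[-0.107   0.3134 -1.8024 -0.07    0.1459 -0.011 ] 8.925 [0.5216 0.0256 0.1111]
h 28.0 z 0.0280 [-0.07  0.14  0.27  0.03  0.01 -0.  ]
h 26.0 z 0.0259 [ 0.3  -0.45 -0.22 -0.    0.01  0.01]
h 24.0 z 0.0238 [ 0.55 -0.57  0.12  0.02  0.01  0.02]
h 22.0 z 0.0219 [ 0.19 -0.06  0.28  0.04 -0.02  0.01]
h 20.0 z 0.0199 [ 0.18  0.13  0.28 -0.03 -0.02 -0.01]
h 18.0 z 0.0179 [ 0.4  -0.88  0.24  0.04  0.02  0.01]
h 16.0 z 0.0159 [ 0.09 -0.46  0.28  0.01 -0.01  0.01]
False 10.7917
```

The tip is in the hole with no side force. Next, down onto the brass or slots.

```bash
python3 - <<'E'
from h import *
F0=np.load('F0.npy')
h,f,c=lower(.5212,.0254,.016,.0045,-32,step=.001,lim=3,F0=F0)
print(c,h,robot.read_t())
E
```

```text
h 15.0 z 0.0150 [-0.39  0.03  0.47  0.06  0.   -0.  ]
h 14.0 z 0.0139 [ 0.45 -0.6   0.12 -0.01 -0.02 -0.  ]
h 13.0 z 0.0129 [ 0.12 -0.27  0.69 -0.01  0.01 -0.02]
h 12.0 z 0.0120 [ 0.44 -0.73 -0.18  0.05 -0.04  0.01]
h 11.0 z 0.0109 [-0.02 -0.4   0.55  0.05 -0.01  0.01]
h 10.0 z 0.0099 [-0.26  0.48  0.09 -0.01  0.02 -0.01]
h 9.0 z 0.0089 [ 0.27  0.3  -0.33  0.03  0.01  0.  ]
h 8.0 z 0.0079 [ 0.64 -0.43 -0.5   0.01 -0.01  0.  ]
h 7.0 z 0.0069 [ 0.18 -0.56  0.36 -0.02 -0.01  0.02]
h 6.0 z 0.0059 [ 0.01 -0.2  -0.38  0.05  0.    0.  ]
h 5.0 z 0.0049 [-0.23 -0.62  0.19  0.05 -0.    0.05]
h 4.5 z 0.0045 [ 0.29 -0.57  0.52  0.02  0.02  0.02]
False 0.0045 13.9917
```

The pin dropped straight through the slots, collar at 4.5 mm with no force. Next I screw clockwise with force-guided feed.

```bash
cat > screw.py <<'E'
from h import *
F0=np.load('F0.npy'); x,y=.5212,.0254
h,f,c=lower(x,y,.0045,.003,-32,step=.0005,lim=2,F0=F0)
a=-32.; log=[]
while a>-32-66:
    a-=4; nh=h-.00035
    # compliance: keep a light downward push (0.5..3 N)
    if f[2]>3: nh=h
    elif f[2]<-1.5: nh=h-.0006
    d=max(abs(nh-h),1e-4); h=nh
    go(x,y,h,a,d/.2); f=F(4)-F0
    print('a %.0f h %.2f z %.2f'%(a,h*1e3,(robot.read_position()[2]-.05-DZ)*1e3),f.round(2))
    if abs(f[5])>.12 or np.abs(f[:3]).max()>10: print('STOP'); break
print(robot.read_t())
E
python3 screw.py
```

```text
h 4.0 z 0.0040 [ 0.06 -0.28 -0.28 -0.04 -0.    0.02]
h 3.5 z 0.0035 [-0.19  0.23  0.37  0.03 -0.01  0.05]
h 3.0 z 0.0031 [ 0.39 -0.44  0.04 -0.03 -0.03  0.05]
a -36 h 2.65 z 2.88 [0.22 0.41 2.82 0.18 0.04 0.  ]
a -40 h 2.30 z 2.71 [ 0.09  0.87  4.43  0.74 -0.15  0.01]
a -44 h 2.30 z 2.53 [ 0.9  -0.26  5.35  0.27 -0.41 -0.01]
a -48 h 2.30 z 2.21 [ 0.98 -0.59  2.9   0.04 -0.5  -0.03]
a -52 h 1.95 z 1.85 [ 0.95 -0.77  3.26 -0.1  -0.26 -0.01]
a -56 h 1.95 z 1.69 [ 0.51 -0.33  1.34  0.   -0.16  0.01]
a -60 h 1.60 z 1.42 [ 0.02 -0.11  1.75  0.07  0.02  0.02]
a -64 h 1.25 z 1.16 [ 0.01 -0.5   0.68  0.06 -0.02  0.03]
a -68 h 0.90 z 0.83 [-0.07 -0.58  0.6   0.1  -0.03  0.01]
a -72 h 0.55 z 0.53 [ 0.09  0.36 -0.39  0.07 -0.03  0.01]
a -76 h 0.20 z 0.19 [ 0.65 -0.11  0.56  0.09 -0.07  0.01]
a -80 h -0.15 z -0.12 [ 0.52 -0.13 -0.03  0.1  -0.07  0.  ]
a -84 h -0.50 z -0.49 [ 0.02 -0.52  0.4   0.07 -0.08 -0.  ]
a -88 h -0.85 z -0.65 [ 0.09 -0.14  2.57  0.09  0.03 -0.01]
a -92 h -1.20 z -0.69 [-0.36 -0.32  7.32  0.02  0.34 -0.05]
a -96 h -1.20 z -0.68 [-1.11 -0.71  7.93  0.11  0.51 -0.11]
a -100 h -1.20 z -0.66 [-1.46  0.14  7.93  0.11  0.5  -0.07]
19.8083
```

The collar has landed (z −0.67, Fz rising). Next I relieve the push and check tightness.

```bash
python3 - <<'E'
from h import *
F0=np.load('F0.npy'); x,y=.5212,.0254
go(x,y,-.0008,-100,.002); f=F(6)-F0; print(f.round(2),robot.read_position())
for a in(-103,-106):
    go(x,y,-.0008,a,.0005); f=F(6)-F0; print(a,f.round(3))
    if abs(f[5])>.12: break
# small test pull
for h in(0.,.001,.002):
    go(x,y,h,a,.01); f=F(4)-F0; print(h,f.round(2),robot.read_position()[2]-.05-DZ)
print(a,robot.read_t())
snap('side','s2'); b=cv2.imread('pics/s2.png'); u,v=pix('side',[x,y,.07]).astype(int)
cv2.imwrite('pics/c2.png',cv2.resize(b[v-50:v+50,u-60:u+60],None,fx=5,fy=5,interpolation=cv2.INTER_CUBIC))
E
```

```text
[ 0.82 -0.17  4.37  0.04 -0.23  0.12] [0.5215 0.0255 0.0799]
-103 [ 1.081 -0.559  4.609  0.006 -0.366  0.003]
-106 [ 1.199 -0.475  5.137  0.01  -0.489 -0.003]
0.0 [ 4.38 -0.55 -4.43 -0.23 -1.83  0.13] -0.00047734126381321004
0.001 [ 4.03 -0.65 -8.74 -0.12 -1.76  0.12] 0.0004782000445338781
0.002 [ 2.15 -0.01 -8.5   0.13 -0.86  0.11] 0.0016875525854474806
-106 21.5917
```

View pics/c2.png

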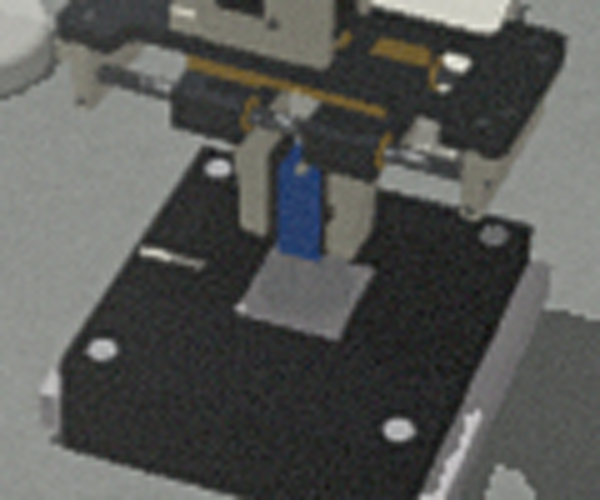

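```bash
cat > lift.py <<'E'
from h import *
F0=np.load('F0.npy'); x,y=.5212,.0254; h=.002; a=-106
for i in range(20):
    h+=.002; go(x,y,h,a,.02); f=F(3)-F0
    print('h %.1f z %.2f xy %.4f %.4f'%(h*1e3,(robot.read_position()[2]-.05-DZ)*1e3,x,y),f.round(2),round(robot.read_grip_width()*88,2))
    x+=np.clip(f[0]*1e-4,-3e-4,3e-4); y+=np.clip(f[1]*1e-4,-3e-4,3e-4)
    if abs(f[2])>35 or np.hypot(*f[:2])>9: print('STOP'); break
    if i==5:
        snap('side','s3')
        b=cv2.imread('pics/s3.png'); u,v=pix('side',[x,y,.07]).astype(int)
        cv2.imwrite('pics/c3.png',cv2.resize(b[v-50:v+50,u-60:u+60],None,fx=5,fy=5,interpolation=cv2.INTER_CUBIC)); break
print(x,y,h,robot.read_t())
E
python3 lift.py
```

```text
h 4.0 z 3.90 xy 0.5212 0.0254 [-0.34  0.36 -7.51  0.32  0.08  0.12] 20.25
h 6.0 z 6.10 xy 0.5212 0.0254 [-1.61  0.18 -5.49  0.44  0.8   0.12] 19.73
h 8.0 z 8.17 xy 0.5210 0.0255 [-2.73  0.81 -4.34  0.49  1.08  0.12] 19.5
h 10.0 z 10.21 xy 0.5207 0.0255 [-2.16 -0.05 -4.26  0.36  0.88  0.12] 20.25
h 12.0 z 12.23 xy 0.5205 0.0255 [-1.14  0.08 -4.85  0.32  0.64  0.09] 19.85
h 14.0 z 14.20 xy 0.5204 0.0255 [-0.43 -0.   -5.33  0.19  0.25  0.11] 19.61
0.5203581745637458 0.0255369785575465 0.014 23.3417
```

View pics/c3.png

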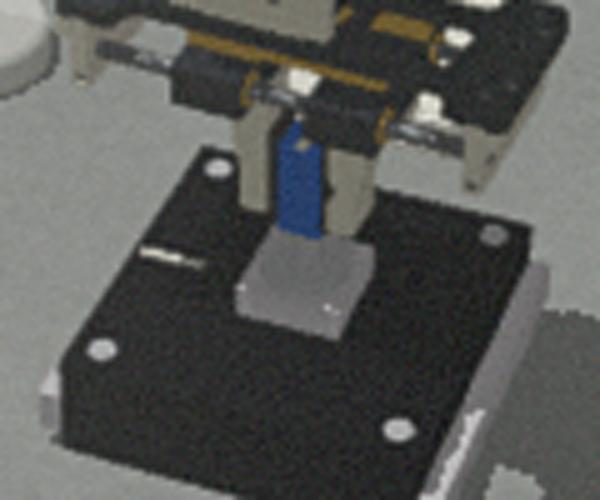

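The plug rises with the rod (about 14 mm out), square and with no slip in the grip. Continue up.

```bash
sed -i 's/x,y=.5212,.0254; h=.002/x,y=.52036,.02554; h=.014/; s/range(20)/range(13)/; s/if i==5/if i==12/; s/h+=.002/h+=.003/' lift.py
cat >> lift.py <<'E'
go(x,y,.075,a,.1); robot.dwell(.2); print((F(8)-F0).round(2),robot.read_t())
snap('side','s4'); snap('top','t4')
b=cv2.imread('pics/s4.png'); u,v=pix('side',[x,y,.12]).astype(int)
cv2.imwrite('pics/c4.png',cv2.resize(b[v-50:v+60,u-60:u+60],None,fx=5,fy=5,interpolation=cv2.INTER_CUBIC))
E
python3 lift.py
```

```text
h 17.0 z 17.28 xy 0.5204 0.0255 [-0.02 -0.   -5.7   0.15  0.08  0.12] 19.8
h 20.0 z 20.30 xy 0.5204 0.0255 [ 0.09  0.16 -5.35  0.14 -0.06  0.11] 19.8
h 23.0 z 23.24 xy 0.5204 0.0256 [ 0.6   0.18 -5.58  0.12 -0.16  0.1 ] 19.82
h 26.0 z 26.11 xy 0.5204 0.0256 [ 1.22 -0.63 -6.9   0.08 -0.32  0.11] 20.02
h 29.0 z 29.74 xy 0.5205 0.0255 [ 0.05 -0.54 -2.55  0.11 -0.09  0.01] 19.95
h 32.0 z 32.23 xy 0.5206 0.0255 [ 0.72  0.26 -3.04  0.09 -0.1   0.04] 20.01
h 35.0 z 35.06 xy 0.5206 0.0255 [ 0.44 -0.14 -2.59  0.07 -0.16  0.02] 19.96
h 38.0 z 38.09 xy 0.5207 0.0255 [-0.09 -0.22 -2.34  0.1  -0.07 -0.01] 20.32
h 41.0 z 41.11 xy 0.5207 0.0254 [ 0.19 -0.42 -2.82  0.1  -0.08 -0.02] 20.36
h 44.0 z 44.12 xy 0.5207 0.0254 [-0.27 -0.27 -3.09  0.08 -0.07  0.01] 20.32
h 47.0 z 47.12 xy 0.5207 0.0254 [ 0.01 -0.12 -3.18  0.07 -0.06 -0.01] 19.87
h 50.0 z 50.12 xy 0.5207 0.0254 [ 0.57 -0.33 -2.63  0.1  -0.07  0.  ] 19.76
h 53.0 z 53.11 xy 0.5207 0.0253 [-0.18 -0.49 -2.35  0.1  -0.09  0.01] 19.7
0.5206938585378531 0.02528118559504694 0.05300000000000002 27.6167
[-0.34 -0.66 -2.52  0.11 -0.09  0.01] 28.25
```

View pics/c4.png

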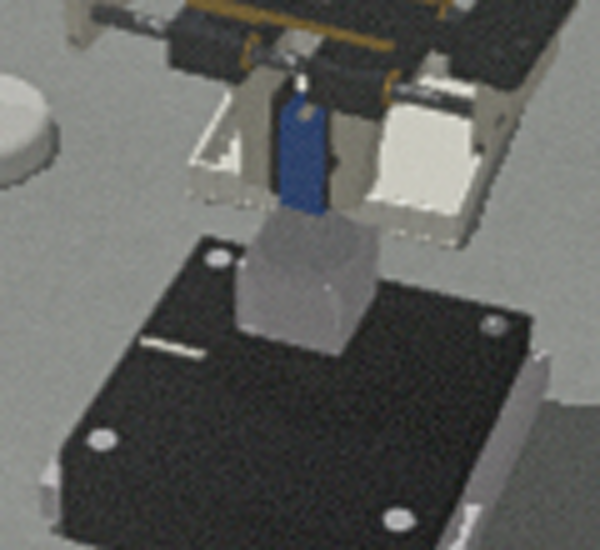

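The plug is clear and hanging square, 2.5 N. Next, to the tray.

```bash
python3 - <<'E'
from h import *
F0=np.load('F0.npy'); x,y,a=.5257,-.2211,-102.5
p,o=rodpose(x,y,.07,a); robot.servo_line(p,o,speed=.12)
go(x,y,-.004,a,.08); robot.dwell(.2); F1=F(8); print((F1-F0).round(2),robot.read_t())
h,f,c=lower(x,y,-.004,-.014,a,step=.001,lim=2.2,F0=F1)
print(c,h,robot.read_t(),robot.read_position())
snap('side','s5'); snap('top','t5')
b=cv2.imread('pics/s5.png'); u,v=pix('side',[x,y,.03]).astype(int)
cv2.imwrite('pics/c5.png',cv2.resize(b[v-50:v+60,u-60:u+60],None,fx=5,fy=5,interpolation=cv2.INTER_CUBIC))
E
```

```text
[ 0.35 -0.45 -2.55  0.1  -0.05  0.01] 31.8917
h -5.0 z -0.0050 [-0.23 -0.28  0.32  0.   -0.03  0.  ]
h -6.0 z -0.0061 [-0.5   0.23 -0.34 -0.05 -0.02  0.02]
h -7.0 z -0.0071 [-0.07  0.11  0.3   0.03 -0.01 -0.01]
h -8.0 z -0.0081 [ 0.14  0.39  0.05 -0.03 -0.   -0.01]
h -9.0 z -0.0091 [-0.51 -0.73  0.17  0.01 -0.02 -0.  ]
h -10.0 z -0.0101 [-0.01  0.26 -0.63  0.04 -0.   -0.01]
h -11.0 z -0.0106 [-0.68  1.02  4.9   0.28  0.39 -0.01]
True -0.011000000000000003 33.7583 [ 0.5259 -0.2211  0.07  ]
```

View pics/c5.png

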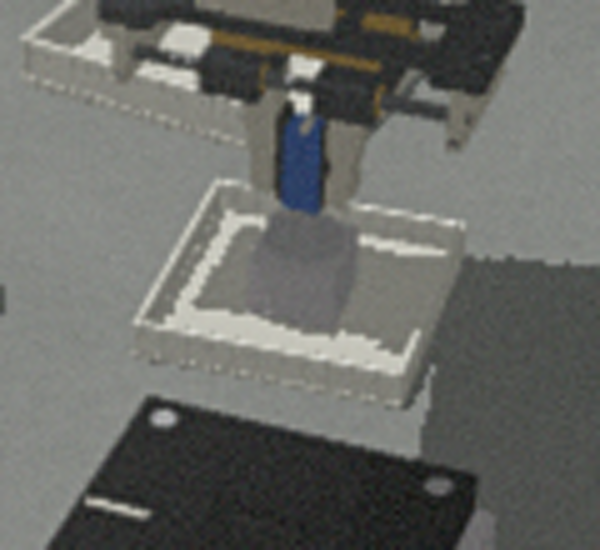

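The plug is on the tray floor at the expected height, in the middle. Next: ease off, release and retreat.

```bash
python3 - <<'E'
from h import *
F0=np.load('F0.npy'); x,y,a=.5257,-.2211,-102.5
go(x,y,-.0106,a,.002); robot.dwell(.2); print((F(5)-F0).round(2))
robot.move_gripper(1.0); robot.dwell(.2)
p=robot.read_position(); robot.servo_line([p[0],p[1],.22],speed=.1)
robot.goto([.33,-.55,.25],down(-190)) if robot.ik([.33,-.55,.25],down(-190)) is not None else robot.movej([-47.149,20.546,.682,0,-70.136,-16.507])
robot.dwell(.3); print(robot.read_t(),robot.read_position(),robot.read_grip_width())
a_,d=snap('top','t6'); snap('side','s6')
a=cv2.imread('pics/t6.png'); b=cv2.imread('pics/s6.png')
cv2.imwrite('pics/c6.png',np.hstack([cv2.resize(a[100:300,90:440],(400,229)),cv2.resize(b[170:370,180:480],(400,267))[:229]]))
u,v=pix('side',[x,y,.06]).astype(int);u2,v2=pix('top',[x,y,.04]).astype(int)
c=lambda im,u,v:cv2.resize(im[v-50:v+50,u-55:u+55],(400,364),interpolation=cv2.INTER_CUBIC)
cv2.imwrite('pics/c6.png',np.vstack([cv2.imread('pics/c6.png'),np.hstack([c(a,u2,v2),c(b,u,v)])]))
hsv=cv2.cvtColor(a_,cv2.COLOR_RGB2HSV); m=(hsv[:,:,0]>100)&(hsv[:,:,0]<130)&(hsv[:,:,1]>110)&(hsv[:,:,2]>100); m[:,:340]=0;m[:,430:]=0
vv,uu=np.nonzero(m); print(len(uu), onplane('top',uu.mean(),vv.mean(),.105) if len(uu) else 0, np.median(d[m]))
E
```

```text
[ 0.1   0.14  0.41  0.29 -0.13  0.02]
39.1667 [ 0.3307 -0.5495  0.2501] 1.0005370962321865
43 [ 0.5247 -0.2223  0.105 ] 1.1949502
```

View pics/c6.png

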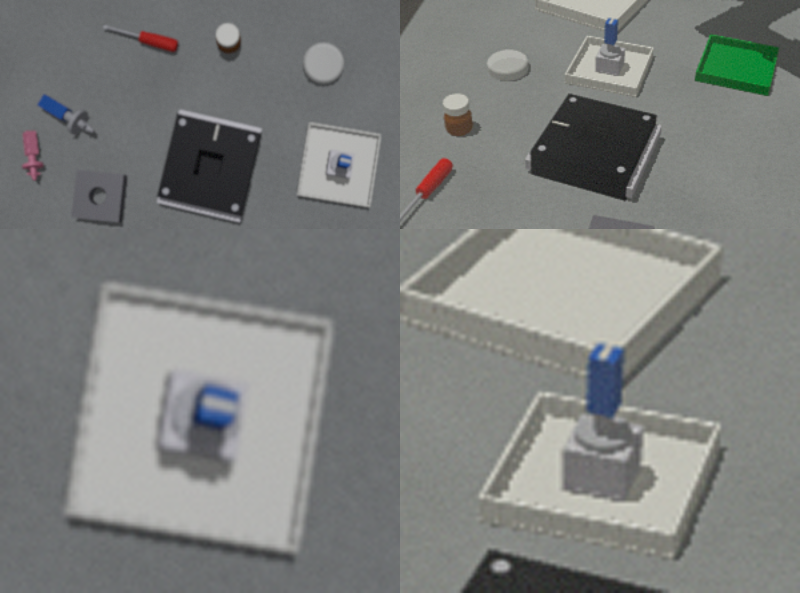

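```bash
python3 - <<'E'
from h import *
print(robot.read_t(),robot.read_qvel().round(3) if hasattr(robot.read_qvel(),'round') else robot.read_qvel()); robot.job_done()
a=cv2.imread('pics/s1.png'); b=cv2.imread('pics/side0.png'); 
c=lambda im:cv2.resize(im[270:450,230:400],(400,424))
cv2.imwrite('pics/c7.png',np.hstack([c(b),c(a)]))
E
```

```text
39.2667 [-0.243  0.112 -0.124 -0.054  0.005  0.126]
the job is handed in; nothing more can be done
```

View pics/c7.png

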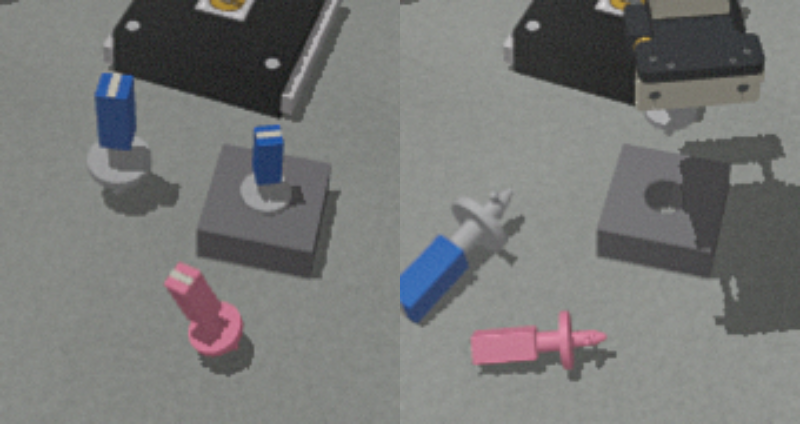

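The plug is out of the stage and standing upright in the middle of the small white tray, with the rod still screwed in. The gripper is open and well clear. I handed the job in at 39.3 s of the 72 s allowed.

**What I did**
- I took the small blue rod from the grey holder and went down through the plug's slots at about -32° with no contact force.
- I wound it clockwise about 74°. The collar landed on the plug after about 54°, with at most about 8 N of push and 0.12 N m of torque.
- I drew the plug straight up and set it on the tray floor. It touched down at the expected height with about 5 N, and I eased that off before letting go.

**Last checks**
- Both cameras show the assembly upright, within about 2 mm of the tray centre, and the bore empty.
- The wafer case, jar and screwdriver look undisturbed.

**What disagreed**
- **Draw force:** the pull peaked at about 9 N, below the 11 to 15 N plus weight you gave. There was also a brief 4 N side force at the start of the pull. The pictures show the plug rising with the rod, without slipping in the grip.
- **Tightness:** I saw no clear jump in torque marking "tight". I judged the rod seated from the collar's height and because the plug came up with it.
- **Look-alike rods:** the big blue rod and the pink rod were standing in the first pictures and are lying on the table now. They were already down by 7 s, when I had only lifted the chosen rod. The pink one was leaning in the first frame and the wrist showed no contact force when I read it down at the rod, so they probably toppled by themselves. I have no frame that shows it happening.

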